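# Cover the bowl in the damp box

### The arm

A 7-joint arm with a two-finger parallel gripper is mounted at the origin on a cart in front of the work surface, level with it; the furniture and walls round the work are solid. World frame = base frame: x ahead of the robot, y to its left, z up, the work surface at z = 0. Lengths are in m, angles in rad, forces in N, time in s.
With the tool pointing down it reaches from about 0.425 to 0.875 m from the base axis. Payload 4.7 kg.
Tool frame: the origin (TCP) lies midway between the tips of the shut fingers; the grasp point (between the pads) lies 19 mm behind it; z points along the fingers, y is the line along which they close (so a half turn about z gives the same grasp; the last joint's range is limited). The gripper opens to 87 mm and grips with 3 to 60 N. Pads are 19 mm wide; open, the fingers measure 117 mm over their backs; the gripper's body (75 mm by 190 mm) begins 51 mm behind the grasp point.
Start: joints at [-1.311, 0.321, -0.07, 1.45, 0.023, 1.371, -0.057], TCP at [0.158, 0.63, 0.223] pointing down, gripper open.
Joint ranges: [-2.86, 2.86], [-0.3, 2.09], [-1.38, 1.24], [0.06, 2.45], [-1.56, 4.7], [0.09, 2.05], [-2.69, 2.69]. Speed limits (rad/s): [2.57, 2.57, 3.14, 3.14, 3.14, 3.14, 3.14].

### API

Orientations are given as a rotation vector (axis times angle).
In Python, from bench import ctrl gives the robot as it stands. The module is installed in compiled form; this text tells all that it offers.
- The arm moves only by the tool carry_out, never from a script. Its argument "steps" is a list of rows, each a list of 7 numbers: the turn, a rotation vector about the world's x, y, z in degrees, then the shift along the world's x, y, z in cm, then the opening, from 0 (shut) to 1 (fully open). A call has 1 to 12 rows; each row is the pose to reach, as a shift and turn from the pose commanded when the call began; what a row does not reach only later rows make up. A row lasts 1/10 s, in which the tool goes at most 50 mm and 8.59 degrees, less where a joint would pass 70% of its speed; a pose out of reach is approached as far as the arm can. A call with a gripper value outside its range is refused whole. The fingers move at their own pace and stop on an object; "squeeze" is the grip in N (left out, the last holds). Time passes only in rows, so rows that repeat a pose let the fingers close. It gives the time, the measured TCP pose, the force, the opening and the grip force at its end, in the units of the state.
- ctrl.get_state(): the state, without advancing time (a new reading comes with each control period).
- ctrl.get_image(name): name is "side" or "top" or "wrist"; returns a dict with "pixels" (480x640x3 uint8, red, green, blue), "camera_matrix" (3x3 intrinsics, pixels), "cam_to_world" (4x4, takes a point from camera to world coordinates); the wrist camera has in their place "T_tool_cam" (4x4, takes a point from camera to tool coordinates, whose origin is the TCP and whose axes are the flange's). Camera axes: x right, y down, z forward; pixel columns grow to the right and rows downward; lengths in m; the calibration is good to about 2 mm. A picture is of the moment at which its call begins: read the wrist's pose just before it. There is no depth.
- ctrl.close_job(): hands the job in; it is judged then, once.
The state is a dict: "time": time; "joint_positions": joint angles; "qd": joint speeds; "joint_torque": joint torques, N m; "position": TCP position; "tool_rot": TCP orientation; "ft_force": force on the tool from outside, world axes, zero at the start; "torque": the same for the moment, N m; "grip_width": opening from 0.0 (shut) to 1.0 (fully open); "grip_force": force on a finger pad.
Only numpy, scipy, OpenCV 4.12 (cv2) and the standard library are available. Lean on these libraries where they do the work, as an engineer would, in place of code of your own. Each camera call takes 0.05 s, during which the arm holds its last target. There are 200 camera calls.

### The job

Pull the damp box's slanted front all the way down by its bar handle, slip the loose wooden cover in under the roof and set it on the bowl inside so that it sits seated and level on the rim, then push the front fully shut again. The clay is still soft: set the cover down gently, leave the bowl standing where it is, do not let the front slam, and leave the speckled cup and the clay block where they stand.

Things in the scene. Friction and masses are not known exactly. Their poses are not given: they have to be found in the camera images.
- damp_box: fixed pale wooden box, 190 deep (x) x 230 wide (y) x 175 high. Origin: centre of underside, on the table; its -x looks to the robot side. Inner floor 50 above the table; side walls 10 thick, sloped like the front. A roof board (165 to 175 above the table) covers box x +42 to +95 and overhangs the rear of the bowl; with the front down, all before it is open to above
- front (a joint): angle of the slanted front panel (230 wide, 183 long, 10 thick), hinged at the box's lower front edge (rad): 0 = shut, leaning 50 degrees back from vertical; 0.87 = upright; 1.70 = fully down at its stop, 43 degrees short of level, free edge towards the robot and raised. Stiff hinge: it stays where it is left
- front_hinge (a point): middle of the front panel's hinge line (box x -95, y 0, 50 above the table); the hinge line runs along the box's y
- front_handle (a point): centre of the steel bar handle on the panel's outer face: a 100 long round bar, about 10 thick, parallel to the hinge line, its centre 45 out from the outer face (55 from the inner face, which passes through the hinge line) and 167 along the panel from the hinge line, 16 short of the free edge; a post at each end
- leather_bowl: grey-brown round bowl of leather-hard clay, 91 across, 41 high, mouth upward, standing loose on the floor of the damp box. Origin: centre of its underside, z up; rim at 41. Its middle lies 20 to 27 in front of the roof board's edge, so a cover must pass in under the roof from the front
- cover: loose round wooden cover, 96 diameter; from below: locating disc 62 diameter x 5 thick, plate 7 thick (top at 12), neck 22 thick, round knob 28 diameter from 24 to 44. Origin: centre of its underside, z up. Seated, the plate rests on the bowl's rim with the locating disc inside the mouth, origin about 36 above the bowl's origin
- cover_knob (a point): centre of the cover's knob, 37 above the cover's origin, the place to grip
- speckle_cup: bystander: speckled tumbler with a green rim, 71 across, 91 high; origin centre of underside
- clay_block: bystander: rough block of grey clay, 89 x 62 x 56 high; origin centre of underside

How it is judged:
On the way, in this order (a step that is already met when the one before it is completed fails the run):
1. the front is pulled all the way down (value of joint front above 1.6 rad), for 0.2 s.
2. the cover is seated on the bowl and let go (horizontal distance between cover and leather_bowl below 0.01 m and z of cover in the frame of leather_bowl below 0.039 m and angle between cover's own z axis and vertical below 0.07 rad and contact force between the fingers and cover below 0.1 N and value of joint front above 0.8 rad), for 0.3 s.
At the end, for the whole second after the job is handed in: The front is shut (angle under 0.05 rad), the bowl stands upright in the box and the cover sits at rest on its rim, centred within 10 mm, level within 0.07 rad, its origin 30 to 39 mm above the bowl's (value of joint front below 0.05 rad and horizontal distance between cover and leather_bowl below 0.01 m and z of cover in the frame of leather_bowl between 0.03 and 0.039 m and angle between cover's own z axis and vertical below 0.07 rad and angle between leather_bowl's own z axis and vertical below 0.05 rad and linear speed of cover below 0.01 m/s); the robot touches nothing.
It fails at once if the cover is pressed or dropped on the bowl with more than 20 N (contact force between cover and leather_bowl above 20 N).
It fails at once if the bowl is shifted by more than 20 mm (distance of leather_bowl from where it was at the start of the episode above 0.02 m).
It fails at once if the front slams (faster than 3 rad/s) (velocity of joint front above 3 rad/s or velocity of joint front below -3 rad/s).
It fails at once if the speckled cup or the clay block is moved by more than 40 mm (distance of any of speckle_cup, clay_block from where it was at the start of the episode above 0.04 m).
It also fails if it takes over 72 s, if anything falls off the work surface, if the arm or the gripper's body presses on something with over 40 N, if the wrist force passes 120 N, or if a joint passes its speed limit or range.

## Working session

There is one attempt and no reset: what is moved stays moved. The work goes in short steps, Python scripts to look and compute and a tool call to move; the robot and the scene stay as the last step left them, time stands still between calls to the robot, and variables do not carry over. Pictures are saved under pics/ and viewed, at most 10 in all, crops included, and the job is handed in when it is done.

Besides the shell and the picture viewer there is one more tool, called by a JSON object that holds its "fn" and its "kwargs", one argument or row to a line. carry_out: Moves the arm, as the interface text tells. Its arguments: {"type":"object","properties":{"steps":{"type":"array","items":{"type":"array","items":{"type":"number"}}},"squeeze":{"type":"number"}},"required":["steps"]}

```bash
mkdir -p pics; cat > h.py <<'E'
import numpy as np,cv2
from scipy.spatial.transform import Rotation as R
from bench import ctrl
def cam(n):
    s=ctrl.get_state(); d=ctrl.get_image(n); K=np.array(d["camera_matrix"])
    if n=="wrist":
        T=np.eye(4);T[:3,:3]=R.from_rotvec(s["tool_rot"]).as_matrix();T[:3,3]=s["position"]
        M=T@np.array(d["T_tool_cam"])
    else: M=np.array(d["cam_to_world"])
    return d["pixels"],K,M
def ray(K,M,u,v):
    d=M[:3,:3]@np.linalg.solve(K,[u,v,1.]); return M[:3,3],d/np.linalg.norm(d)
def onz(K,M,u,v,z):
    o,d=ray(K,M,u,v); return o+d*(z-o[2])/d[2]
def proj(K,M,p):
    q=M[:3,:3].T@(np.array(p)-M[:3,3]); q=K@q; return q[:2]/q[2]
def tri(r1,r2):
    (o1,d1),(o2,d2)=r1,r2
    t=np.linalg.lstsq(np.c_[d1,-d2],o2-o1,rcond=None)[0]
    a,b=o1+t[0]*d1,o2+t[1]*d2; return (a+b)/2,np.linalg.norm(a-b)
def save(n,img): cv2.imwrite("pics/"+n+".png",img[:,:,::-1])
E
python3 - <<'E'
from h import *
s=ctrl.get_state();print(s)
for n in("top","side"):
    p,K,M=cam(n);save(n+"0",p);np.savez(n+"0.npz",p=p,K=K,M=M);print(n,K.tolist(),np.round(M,3).tolist())
E
```

```text
{'time': 0.0, 'joint_positions': array([-1.31086615,  0.32182453, -0.07010529,  1.45169765,  0.02257814,
        1.37080747, -0.05691432]), 'qd': array([ 0.00055097,  0.00086447,  0.00110862,  0.00113352, -0.00209337,
       -0.00208072, -0.00020588]), 'joint_torque': array([ 3.17886761e-04, -4.91275370e+01, -4.03599562e-01, -3.12531137e+01,
       -6.39740028e-02,  4.36791277e-02,  1.74904685e-04]), 'position': array([0.15807534, 0.62989783, 0.22144932]), 'tool_rot': array([-3.85107164e-01, -3.11772967e+00,  3.05143047e-03]), 'ft_force': array([1.06406124, 1.49501861, 0.21685727]), 'torque': array([ 0.05141991, -0.02337877, -0.04165645]), 'grip_force': 0.0, 'grip_width': 1.0014655759274638}
top [[455.50149452090307, 0.0, 318.469276207459], [0.0, 455.50149452090307, 240.6994646904678], [0.0, 0.0, 1.0]] [[-0.008, -0.999, 0.042, 0.486], [-1.0, 0.009, 0.019, 0.007], [-0.02, -0.042, -0.999, 1.155], [0.0, 0.0, 0.0, 1.0]]
side [[621.6145033321029, 0.0, 326.3066781871291], [0.0, 621.6145033321029, 243.8116967081469], [0.0, 0.0, 1.0]] [[-0.993, 0.081, -0.087, 0.649], [0.118, 0.568, -0.815, 1.352], [-0.016, -0.819, -0.573, 1.073], [0.0, 0.0, 0.0, 1.0]]
```

View pics/top0.png

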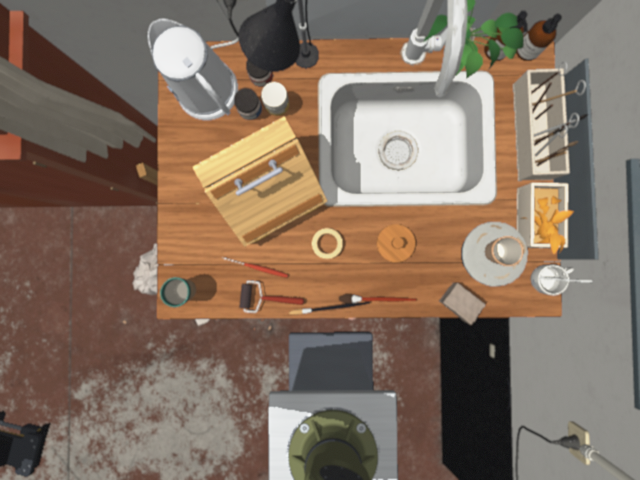

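View pics/side0.png

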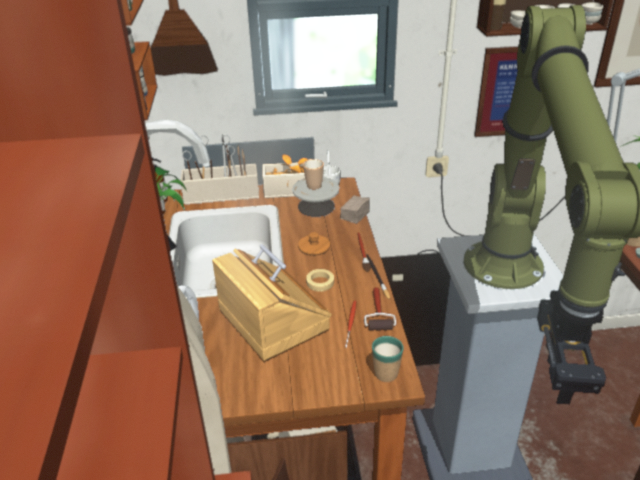

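The top view shows the box around (262,180), with its bar handle from (237,187) to (282,168). The cover is at (397,243), the cup at (175,290) and the clay block at (463,303). The side view shows the same things: handle at about (270,262), cover at about (314,243). Next I'll zoom in to get exact pixels.

```bash
python3 - <<'E'
from h import *
t=np.load("top0.npz")["p"];s=np.load("side0.npz")["p"]
a=cv2.resize(t[110:260,185:335],(400,400),interpolation=cv2.INTER_CUBIC)   # x2.667
b=cv2.resize(s[235:365,205:335],(400,400),interpolation=cv2.INTER_CUBIC)   # x3.077
save("crop1",np.hstack([a,b]))
# cover mask
for n in("top","side"):
    d=np.load(n+"0.npz");p,K,M=d["p"],d["K"],d["M"]
    hsv=cv2.cvtColor(p,cv2.COLOR_RGB2HSV)
    print(n,hsv[243,388] if n=="top" else hsv[246,304])
E
```

```text
top [ 14 158 206]
side [ 14 161 199]
```

View pics/crop1.png

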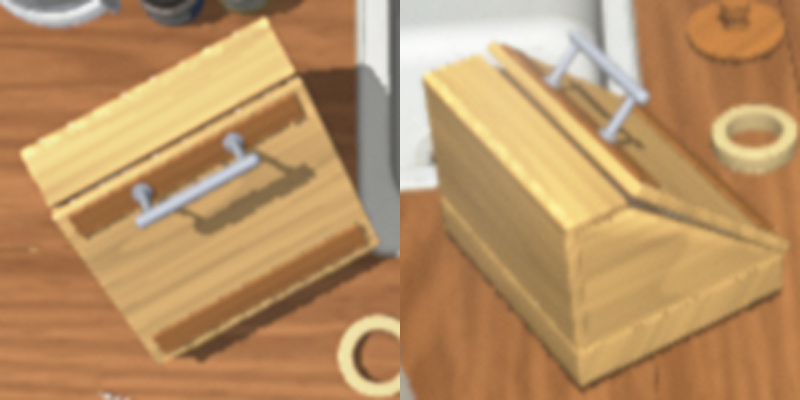

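```bash
python3 - <<'E'
from h import *
T=np.load("top0.npz");S=np.load("side0.npz")
f=lambda u,v:(185+(u+.5)*.375-.5,110+(v+.5)*.375-.5); g=lambda u,v:(205+(u-400+.5)/3.0769-.5,235+(v+.5)/3.0769-.5)
A=tri(ray(T["K"],T["M"],*f(139,222)),ray(S["K"],S["M"],*g(644,98)))
B=tri(ray(T["K"],T["M"],*f(257,157)),ray(S["K"],S["M"],*g(573,36)))
print("bar",A,B,(A[0]+B[0])/2,np.linalg.norm(A[0]-B[0]))
d=A[0]-B[0];yaw=np.arctan2(-d[0],d[1]);print("yaw bar",np.degrees(yaw))
C=[onz(T["K"],T["M"],*f(*c),.175) for c in[(22,153),(265,18),(298,75)]]
C2=tri(ray(T["K"],T["M"],*f(22,153)),ray(S["K"],S["M"],*g(572,232)))
print("roof",np.round(C,4),np.linalg.norm(C[0]-C[1]),np.linalg.norm(C[1]-C[2]))
d=C[0]-C[1];y2=np.arctan2(-d[0],d[1]);print("yaw roof",np.degrees(y2),"roof rear corner tri",C2)
for y in(yaw,y2):
    X=np.array([np.cos(y),np.sin(y),0]);print("box centre from bar",(A[0]+B[0])/2+.0024*X,"from roof",(C[0]+C[1])/2-.095*X)
cen={}
for n,D,roi in(("top",T,(215,270,370,425)),("side",S,(225,262,292,340))):
    h=cv2.cvtColor(D["p"],cv2.COLOR_RGB2HSV);m=((h[...,0]>=9)&(h[...,0]<=18)&(h[...,1]>140)&(h[...,2]>120)).astype(np.uint8)
    k=np.zeros_like(m);k[roi[0]:roi[1],roi[2]:roi[3]]=m[roi[0]:roi[1],roi[2]:roi[3]]
    save("m"+n,np.dstack([k*255]*3))
    c=max(cv2.findContours(k,0,1)[0],key=cv2.contourArea);e=cv2.fitEllipse(cv2.convexHull(c));print(n,e,cv2.contourArea(c))
    print(onz(D["K"],D["M"],*e[0],.010))
    cen[n]=ray(D["K"],D["M"],*e[0])
print(tri(cen["top"],cen["side"]))
E
```

```text
bar (array([0.62622439, 0.19693712, 0.20527094]), np.float64(0.0030694591340419135)) (array([0.67703391, 0.10374326, 0.20244501]), np.float64(0.0035690547507028414)) [0.65162915 0.15034019 0.20385798] 0.10618233868150166
yaw bar 28.59932550414613
roof [[0.6901 0.2988 0.175 ]
 [0.7989 0.0992 0.175 ]
 [0.7514 0.0725 0.175 ]] 0.22730357084378744 0.05449385277276096
yaw roof 28.600356529926888 roof rear corner tri (array([0.68803112, 0.30066023, 0.16940648]), np.float64(0.006371895869071443))
box centre from bar [0.65373632 0.15148903 0.20385798] from roof [0.66109171 0.15353834 0.175     ]
box centre from bar [0.6537363  0.15148906 0.20385798] from roof [0.66109253 0.15353684 0.175     ]Traceback (most recent call last):
  File "<stdin>", line 19, in <module>
cv2.error: OpenCV(4.12.0) /io/opencv/modules/imgproc/src/shapedescr.cpp:361: error: (-201:Incorrect size of input array) There should be at least 5 points to fit the ellipse in function 'fitEllipseNoDirect'
```

```bash
python3 - <<'E'
from h import *
T=np.load("top0.npz");S=np.load("side0.npz")
L=[]
for n,D,roi in(("top",T,(210,275,365,430)),("side",S,(222,265,284,345))):
    p=D["p"][roi[0]:roi[1],roi[2]:roi[3]]
    h=cv2.cvtColor(p,cv2.COLOR_RGB2HSV);print(n,h[h.shape[0]//2,::6].tolist())
    L.append(cv2.resize(p,(400,400 if n=="top" else 212),interpolation=cv2.INTER_CUBIC))
L[1]=np.vstack([L[1],np.zeros((188,400,3),np.uint8)])
save("crop2",np.hstack(L))
E
```

```text
top [[13, 146, 161], [13, 145, 160], [14, 156, 188], [14, 159, 207], [14, 158, 205], [14, 159, 199], [14, 158, 198], [14, 154, 146], [14, 160, 198], [13, 145, 155], [12, 147, 158]]
side [[13, 144, 175], [13, 146, 159], [13, 145, 178], [14, 162, 195], [14, 161, 193], [14, 158, 169], [14, 166, 197], [14, 163, 189], [13, 147, 156], [13, 148, 162], [13, 149, 149]]
```

View pics/crop2.png

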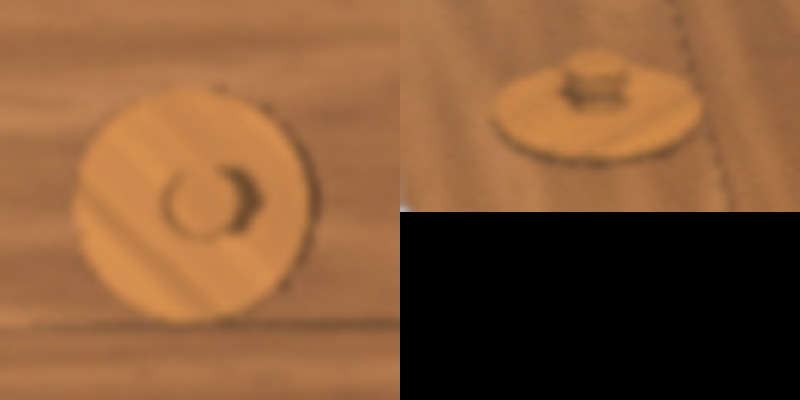

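The plate spans x 75–310 and y 87–320 in the top crop, so its centre is about (192,203), with the knob at (203,203). In the side crop the plate centre is at (598,108).

```bash
python3 - <<'E'
from h import *
T=np.load("top0.npz");S=np.load("side0.npz")
t=lambda u,v:(365+(u+.5)*.1625-.5,210+(v+.5)*.1625-.5);s=lambda u,v:(284+(u-399.5)*.1525-.5,222+(v+.5)*.2028-.5)
print(onz(T["K"],T["M"],*t(192,203),.011),onz(T["K"],T["M"],*t(203,203),.044))
print(onz(S["K"],S["M"],*s(598,108),.012),onz(S["K"],S["M"],*s(597,65),.042))
a=onz(T["K"],T["M"],*t(75,203),.012);b=onz(T["K"],T["M"],*t(310,203),.012);print("dia",np.linalg.norm(a-b))
print("cup",onz(T["K"],T["M"],175,291,.09),"block",onz(T["K"],T["M"],463,303,.05))
# handle move: target tool rot
yaw=np.radians(28.6);X=np.array([np.cos(yaw),np.sin(yaw),0]);Z=np.array([0,0,1.]);Y=np.cross(Z,X)
st=ctrl.get_state();R0=R.from_rotvec(st["tool_rot"]);print(R0.as_matrix().round(3))
z=.736*X-.677*Z
for sg in(1,-1):
    y=sg*(.677*X+.736*Z);x=np.cross(y,z);Rt=R.from_matrix(np.c_[x,y,z])
    print(sg,np.degrees((Rt*R0.inv()).as_rotvec()))
h=np.array([.657,.1525,0])-.095*X+.05*Z
for q in(0,.87,1.2,1.7):
    l=np.radians(50)-q;al=np.sin(l)*X+np.cos(l)*Z;n=-np.cos(l)*X+np.sin(l)*Z
    b=h+.167*al+.055*n;print(q,"bar",b.round(4),"TCP",(b+.019*z).round(4),"pre",(b-.07*z).round(4))
E
```

```text
[ 0.52732268 -0.16401099  0.011     ] [ 0.52608071 -0.16340161  0.044     ]
[ 0.52403624 -0.16121676  0.012     ] [ 0.52344669 -0.16321431  0.042     ]
dia 0.09526908161082069
cup [0.41558186 0.36543104 0.09      ] block [ 0.37935524 -0.31667266  0.05      ]
[[-0.97   0.243 -0.   ]
 [ 0.243  0.97  -0.002]
 [-0.    -0.002 -1.   ]]
1 [ 38.59145353 -29.86387282 -44.51755198]
-1 [-36.13509353 -46.67752925 123.47620806]
0 bar [0.6549 0.1513 0.1995] TCP [0.6671 0.158  0.1866] pre [0.6096 0.1267 0.2469]
0.87 bar [0.5257 0.0809 0.2171] TCP [0.538  0.0876 0.2043] pre [0.4805 0.0562 0.2645]
1.2 bar [0.4807 0.0564 0.1904] TCP [0.493  0.0631 0.1776] pre [0.4355 0.0317 0.2378]
1.7 bar [0.433  0.0304 0.1225] TCP [0.4453 0.0371 0.1097] pre [0.3877 0.0057 0.1699]
```

```bash
cat >> h.py <<'E'
yaw=np.radians(28.6);X=np.array([np.cos(yaw),np.sin(yaw),0]);Z=np.array([0,0,1.]);Y=np.cross(Z,X)
H=np.array([.6565,.1522,0])-.095*X+.05*Z
def rot_bar(el):  # tool elevation below horizontal, closing line in box xz plane
    e=np.radians(el);z=np.cos(e)*X-np.sin(e)*Z;y=np.sin(e)*X+np.cos(e)*Z
    return R.from_matrix(np.c_[np.cross(y,z),y,z])
def bar(q):
    l=np.radians(50)-q;return H+.167*(np.sin(l)*X+np.cos(l)*Z)+.055*(-np.cos(l)*X+np.sin(l)*Z)
def delta(Rt,p):
    s=ctrl.get_state();print("turn",np.degrees((Rt*R.from_rotvec(s["tool_rot"]).inv()).as_rotvec()).round(1),"shift",(100*(np.array(p)-s["position"])).round(2))
E
python3 - <<'E'
from h import *
Rt=rot_bar(50);z=Rt.as_matrix()[:,2];b=np.array([.654,.151,.2015])
delta(Rt,b-.061*z)
E
```

```text
turn [ 32.6 -25.2 -45.3] shift [ 46.15 -49.77   2.66]
```

{"fn": "carry_out", "kwargs": {
  "steps": [
    [8,-6,-11,11,-12,9,0.6],
    [16,-12,-22,23,-25,12,0.6],
    [16,-12,-22,23,-25,12,0.6],
    [16,-12,-22,23,-25,12,0.6],
    [16,-12,-22,23,-25,12,0.6],
    [16,-12,-22,23,-25,12,0.6],
    [16,-12,-22,23,-25,12,0.6],
    [16,-12,-22,23,-25,12,0.6],
    [32.6,-25.2,-45.3,42,-46,10,0.6],
    [32.6,-25.2,-45.3,42,-46,10,0.6],
    [32.6,-25.2,-45.3,42,-46,10,0.6],
    [32.6,-25.2,-45.3,42,-46,10,0.6]
  ]
}}

```text
time: 1.3
position: [0.4923, 0.2991, 0.332]
tool_rot: [1.245, 2.46, 0.73]
ft_force: [0.9, 1.4, 0.0]
grip_width: 0.603
grip_force: 0.0
```

```bash
python3 - <<'E'
from h import *
Rt=rot_bar(50);z=Rt.as_matrix()[:,2];b=np.array([.654,.151,.2015])
delta(Rt,b-.061*z);print(ctrl.get_state()["joint_positions"].round(2))
E
```

```text
turn [ 4.6 -4.4 -7.1] shift [ 12.72 -16.68  -8.37]
[-0.52 -0.3  -0.06  1.99 -0.03  0.87  0.06]
```

{"fn": "carry_out", "kwargs": {
  "steps": [
    [4.6,-4.4,-7.1,6,-8,-1,0.6],
    [4.6,-4.4,-7.1,12.7,-16.7,-4,0.6],
    [4.6,-4.4,-7.1,12.7,-16.7,-4,0.6],
    [4.6,-4.4,-7.1,12.7,-16.7,-4,0.6],
    [4.6,-4.4,-7.1,12.7,-16.7,-8.4,0.6],
    [4.6,-4.4,-7.1,12.7,-16.7,-8.4,0.6],
    [4.6,-4.4,-7.1,12.7,-16.7,-8.4,0.6]
  ]
}}

```text
time: 2.0
position: [0.6191, 0.1298, 0.2451]
tool_rot: [1.365, 2.293, 0.826]
ft_force: [0.6, 1.6, 0.6]
grip_width: 0.602
grip_force: 0.0
```

```bash
python3 - <<'E'
from h import *
Rt=rot_bar(50);z=Rt.as_matrix()[:,2];b=np.array([.654,.151,.2015])
delta(Rt,b-.061*z);s=ctrl.get_state();q=s["joint_positions"];print(q.round(2))
Q=[[-1.31086615,.32182453,1.45169765,1.37080747],[-.52,-.30,1.99,.87],[q[0],q[1],q[3],q[5]]]
P=[[.15807534,.62989783,.22144932],[.4923,.2991,.332],s["position"]]
A=[];B=[]
for (a,b,c,d),p in zip(Q,P):
    A+=[[0,np.sin(b),np.sin(b+c),np.sin(b+c+d)],[1,np.cos(b),np.cos(b+c),np.cos(b+c+d)]];B+=[np.hypot(*p[:2]),p[2]]
x,r,*_=np.linalg.lstsq(np.array(A),np.array(B),rcond=None);print("h,L1,L2,L3",x,r)
img,K,M=cam("wrist");save("w1",img);cv2.imwrite("pics/w1.png",cv2.resize(img,(400,300))[:,:,::-1]);a=bar(0);print(proj(K,M,a+.05*Y),proj(K,M,a-.05*Y))
E
```

```text
turn [ 0.2 -0.4  0.1] shift [0.05 0.24 0.31]
[-0.37 -0.16  0.24  2.09 -0.37  0.59  0.62]
h,L1,L2,L3 [0.25714669 0.506197   0.50066234 0.41596575] [3.98239713e-06]
[320.51877494 181.6176876 ] [320.2203991  326.14277465]
```

View pics/w1.png

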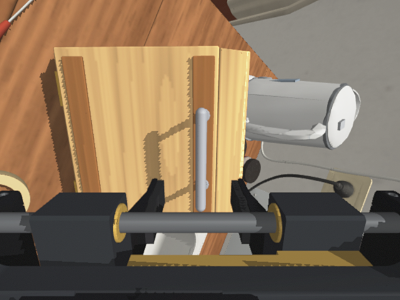

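The bar lies in the wrist view from (202,112) to (203,208), within 3 mm of the prediction. Fitted reach figures say a steeper tool (70°) is needed at the end of the pull, so I'm turning it to that now.

```bash
python3 - <<'E'
from h import *
Rt=rot_bar(70);z=Rt.as_matrix()[:,2];b=np.array([.6555,.152,.2015])
delta(Rt,b-.055*z);delta(Rt,b+.019*z)
E
```

```text
turn [-9.4 17.4  0. ] shift [1.91 1.23 0.57]
turn [-9.4 17.4  0. ] shift [ 4.13  2.44 -6.38]
```

{"fn": "carry_out", "kwargs": {
  "steps": [
    [-3,6,0,0.6,0.4,0.5,0.6],
    [-6,12,0,1.2,0.8,0.6,0.6],
    [-9.4,17.4,0,1.9,1.2,0.6,0.6],
    [-9.4,17.4,0,2.6,1.6,-1.7,0.6],
    [-9.4,17.4,0,3.4,2.0,-4.1,0.6],
    [-9.4,17.4,0,4.1,2.4,-6.4,0.6],
    [-9.4,17.4,0,4.1,2.4,-6.4,0.6],
    [-9.4,17.4,0,4.1,2.4,-6.4,0.0],
    [-9.4,17.4,0,4.1,2.4,-6.4,0.0],
    [-9.4,17.4,0,4.1,2.4,-6.4,0.0],
    [-9.4,17.4,0,4.1,2.4,-6.4,0.0],
    [-9.4,17.4,0,4.1,2.4,-6.4,0.0]
  ],
  "squeeze": 25
}}

```text
time: 3.25
position: [0.6613, 0.1529, 0.1837]
tool_rot: [1.498, 2.517, 0.445]
ft_force: [-0.5, 0.3, -0.4]
grip_width: 0.233
grip_force: 0.0
```

```bash
python3 - <<'E'
from h import *
s=ctrl.get_state();print(s["position"],s["grip_width"],s["grip_force"],s["ft_force"],s["joint_positions"].round(2))
z=R.from_rotvec(s["tool_rot"]).as_matrix()[:,2];print("grasp pt",s["position"]-.019*z,"bar0",bar(0))
b0=bar(0)
for q in np.arange(.1,1.71,.1): print(round(q,1),(100*(bar(q)-b0)).round(1))
E
```

```text
[0.66126215 0.15290496 0.18369191] 0.2334321926783189 0.0 [-0.52316697  0.32700904 -0.44529141] [-0.36  0.16  0.16  1.77 -0.16  0.88  0.37]
grasp pt [0.655525   0.1498089  0.20153846] bar0 [0.65437186 0.1510397  0.19947798]
0.1 [-1.4 -0.7  0.8]
0.2 [-2.8 -1.5  1.5]
0.3 [-4.2 -2.3  2.1]
0.4 [-5.8 -3.1  2.4]
0.5 [-7.3 -4.   2.6]
0.6 [-8.8 -4.8  2.6]
0.7 [-10.4  -5.7   2.4]
0.8 [-11.9  -6.5   2.1]
0.9 [-13.4  -7.3   1.6]
1.0 [-14.8  -8.1   0.9]
1.1 [-16.1  -8.8   0.1]
1.2 [-17.4  -9.5  -0.9]
1.3 [-18.6 -10.1  -2. ]
1.4 [-19.7 -10.7  -3.3]
1.5 [-20.6 -11.3  -4.7]
1.6 [-21.5 -11.7  -6.1]
1.7 [-22.2 -12.1  -7.7]
```

{"fn": "carry_out", "kwargs": {
  "steps": [
    [0,0,0,0,0,0,0.0],
    [0,0,0,0,0,0,0.0],
    [0,0,0,0,0,0,0.0],
    [0,0,0,-0.7,-0.35,0.4,0.0],
    [0,0,0,-1.4,-0.7,0.8,0.0],
    [0,0,0,-2.1,-1.1,1.2,0.0],
    [0,0,0,-2.8,-1.5,1.5,0.0],
    [0,0,0,-3.5,-1.9,1.8,0.0],
    [0,0,0,-4.2,-2.3,2.1,0.0]
  ]
}}

```text
time: 4.15
position: [0.6154, 0.1285, 0.2]
tool_rot: [1.502, 2.524, 0.435]
ft_force: [0.4, -3.1, -23.6]
grip_width: 0.11
grip_force: 26.2
```

{"fn": "carry_out", "kwargs": {
  "steps": [
    [0,0,0,-0.8,-0.4,0.2,0.0],
    [0,0,0,-1.6,-0.8,0.3,0.0],
    [0,0,0,-3.1,-1.7,0.5,0.0],
    [0,0,0,-4.6,-2.5,0.5,0.0],
    [0,0,0,-6.2,-3.4,0.3,0.0],
    [0,0,0,-7.7,-4.2,0.0,0.0],
    [0,0,0,-9.2,-5.0,-0.5,0.0],
    [0,0,0,-9.2,-5.0,-0.5,0.0]
  ]
}}

```text
time: 4.95
position: [0.5241, 0.0802, 0.1948]
tool_rot: [1.5, 2.521, 0.441]
ft_force: [13.2, 3.4, -36.4]
grip_width: 0.112
grip_force: 25.0
```

```bash
python3 - <<'E'
from h import *
s=ctrl.get_state();print(s["joint_positions"].round(2))
z=R.from_rotvec(s["tool_rot"]).as_matrix()[:,2];g=s["position"]-.019*z;d=g-H;print("grasp pt",g,"rel",d@X,d@Y,d[2],np.hypot(d@X,d[2]),"q",np.arctan2(.1495,.0926)*-1+np.arctan2(d[2],d@X))
E
```

```text
[-0.31 -0.16  0.18  2.06 -0.12  0.92  0.43]
grasp pt [0.51842738 0.07707937 0.21264886] rel -0.06218505023176533 0.00013960272840568208 0.162648864832026 0.17413108195688054 q 0.9197395645765827
```

{"fn": "carry_out", "kwargs": {
  "steps": [
    [0,0,0,-0.7,-0.4,-0.6,0.0],
    [0,0,0,-1.4,-0.8,-1.0,0.0],
    [0,0,0,-2.1,-1.2,-1.4,0.0],
    [0,0,0,-2.7,-1.5,-1.8,0.0],
    [0,0,0,-3.4,-1.8,-2.3,0.0],
    [0,0,0,-4.0,-2.2,-2.9,0.0],
    [0,0,0,-4.6,-2.5,-3.4,0.0],
    [0,0,0,-5.2,-2.8,-3.9,0.0],
    [0,0,0,-5.2,-2.8,-3.9,0.0]
  ]
}}

```text
time: 5.85
position: [0.4788, 0.0557, 0.1635]
tool_rot: [1.491, 2.511, 0.459]
ft_force: [14.1, 9.4, -20.7]
grip_width: 0.117
grip_force: 25.0
```

```bash
cat >> h.py <<'E'
def q_now():
    s=ctrl.get_state()
    z=R.from_rotvec(s["tool_rot"]).as_matrix()[:,2];g=s["position"]-.019*z;d=g-H;print(s["joint_positions"].round(2),"rel",(d@X).round(4),(d@Y).round(4),d[2].round(4),np.hypot(d@X,d[2]),"q",np.arctan2(.1495,.0926)*-1+np.arctan2(d[2],d@X))
E
python3 - <<'E'
from h import *
q_now()
E
```

```text
[-0.28 -0.26  0.2   2.21 -0.12  0.85  0.48] rel -0.1139 0.0003 0.1313 0.17383327124270415 q 1.269245760659281
```

{"fn": "carry_out", "kwargs": {
  "steps": [
    [0,0,0,-0.6,-0.3,-0.6,0.0],
    [-1,2,0,-1.2,-0.6,-1.4,0.0],
    [-1,2,0,-1.7,-0.9,-2.1,0.0],
    [-2,4,0,-2.2,-1.2,-2.8,0.0],
    [-2,4,0,-2.7,-1.5,-3.5,0.0],
    [-2,4,0,-3.1,-1.7,-4.2,0.0],
    [-2,4,0,-3.5,-1.9,-5.0,0.0],
    [-2,4,0,-3.9,-2.1,-5.8,0.0],
    [-2,4,0,-3.9,-2.1,-6.3,0.0],
    [-2,4,0,-3.9,-2.1,-6.3,0.0]
  ]
}}

```text
time: 6.85
position: [0.4424, 0.0345, 0.1055]
tool_rot: [1.519, 2.555, 0.371]
ft_force: [-11.2, 3.9, 17.1]
grip_width: 0.111
grip_force: 25.0
```

```bash
python3 - <<'E'
from h import *
q_now()
E
```

```text
[-0.26 -0.23  0.21  2.3  -0.1   0.81  0.51] rel -0.1547 -0.0009 0.0737 0.17139610112349302 q 1.6807039722540473
```

{"fn": "carry_out", "kwargs": {
  "steps": [
    [0,0,0,0,0,0,0.22],
    [0,0,0,0,0,0,0.22],
    [0,0,0,0,0,0,0.22],
    [0,0,0,-0.3,-0.15,1.1,0.22],
    [0,0,0,-0.6,-0.3,2.2,0.22],
    [0,0,0,-0.85,-0.45,3.4,0.22],
    [-2,4,0,-0.85,-0.45,5,0.22],
    [-4,7,0,-0.85,-0.45,8,0.22],
    [-6,11,0,-0.85,-0.45,11,0.22],
    [-6,11,0,-0.85,-0.45,14,0.22]
  ]
}}

```text
time: 7.85
position: [0.4292, 0.0278, 0.2388]
tool_rot: [1.591, 2.677, 0.071]
ft_force: [1.2, -0.9, -0.4]
grip_width: 0.22
grip_force: 0.0
```

```bash
python3 - <<'E'
from h import *
q_now()
for n in("top","side"):
    p,K,M=cam(n);np.savez(n+"1.npz",p=p,K=K,M=M)
    if n=="top":a=cv2.resize(p[100:300,180:380],(400,400),interpolation=cv2.INTER_CUBIC)
    else:b=cv2.resize(p[215:385,185:355],(400,400),interpolation=cv2.INTER_CUBIC)
save("crop3",np.hstack([a,b]))
E
```

```text
[-0.23 -0.2   0.11  1.97  0.    1.32  0.37] rel -0.1651 -0.0005 0.2078 0.2653922865081194 q 1.2260381663410822
```

View pics/crop3.png

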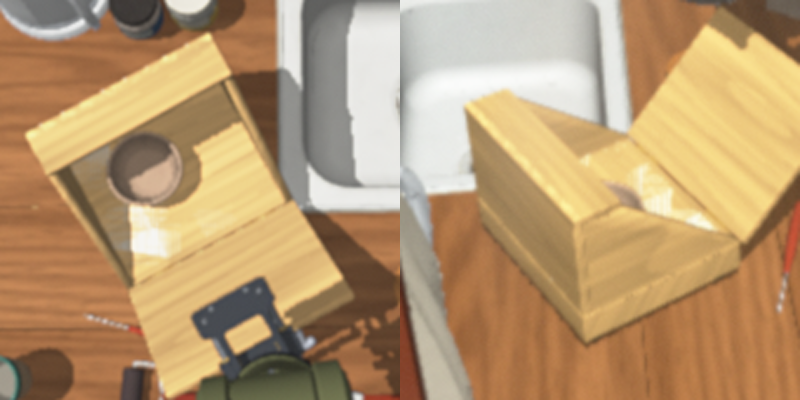

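The front is down. In the top crop the bowl's rim runs x 108–184 and y 132–206, with its centre at about (146,169). I'll check it with the wrist camera.

```bash
python3 - <<'E'
from h import *
T=np.load("top1.npz")
c=onz(T["K"],T["M"],180+146.5*.5-.5,100+169.5*.5-.5,.091);print(c)
d=c-np.array([.6565,.1522,0]);print("box frame",d@X,d@Y)
s=ctrl.get_state();d=ctrl.get_image("wrist");Tc=np.array(d["T_tool_cam"]);print(Tc.round(3))
p,K,M=cam("wrist");print(proj(K,M,c),proj(K,M,[.5255,-.163,.037]))
def rot_knob(el,az,sg):
    a=np.radians(az);f=np.array([np.cos(a),np.sin(a),0]);e=np.radians(el)
    z=np.cos(e)*f-np.sin(e)*Z;y=sg*np.cross(Z,f);return R.from_matrix(np.c_[np.cross(y,z),y,z])
for az in(-17,0,28.6):
  for sg in(1,-1):
    print(az,sg);delta(rot_knob(52,az,sg),[.5255,-.163,.1])
E
```

```text
[0.66502626 0.18187912 0.091     ]
box frame 0.021693064434235767 0.02197630852779032
[[ 0.    -0.954 -0.3    0.082]
 [ 1.    -0.     0.    -0.001]
 [-0.    -0.3    0.954 -0.163]
 [ 0.     0.     0.     1.   ]]
[617.31725273 196.96589193] [301.679789   387.81225304]
-17 1
turn [-27.  -28.2  41.8] shift [  9.73 -18.95 -13.76]
-17 -1
turn [  39.5  -27.4 -128.3] shift [  9.73 -18.95 -13.76]
0 1
turn [-23.1 -32.6  58.1] shift [  9.73 -18.95 -13.76]
0 -1
turn [  40.7  -20.  -112.3] shift [  9.73 -18.95 -13.76]
28.6 1
turn [-15.1 -39.4  85.5] shift [  9.73 -18.95 -13.76]
28.6 -1
turn [ 41.1  -8.7 -85.2] shift [  9.73 -18.95 -13.76]
```

```bash
cat >> h.py <<'E'
def rot_knob(el,az):
    a=np.radians(az);f=np.array([np.cos(a),np.sin(a),0]);e=np.radians(el)
    z=np.cos(e)*f-np.sin(e)*Z;y=np.cross(Z,f);return R.from_matrix(np.c_[np.cross(y,z),y,z])
E
python3 - <<'E'
from h import *
delta(rot_knob(60,28.6),[.523,.1045,.28])
E
```

```text
turn [-12.7 -30.9  87.1] shift [9.48 7.8  4.24]
```

{"fn": "carry_out", "kwargs": {
  "steps": [
    [0,0,5,1,0.5,5,0.3],
    [-12.7,-30.9,87.1,3,2,6,0.6],
    [-12.7,-30.9,87.1,5,4,6,0.6],
    [-12.7,-30.9,87.1,9.5,7.8,5,0.6],
    [-12.7,-30.9,87.1,9.5,7.8,4.2,0.6],
    [-12.7,-30.9,87.1,9.5,7.8,4.2,0.6],
    [-12.7,-30.9,87.1,9.5,7.8,4.2,0.6],
    [-12.7,-30.9,87.1,9.5,7.8,4.2,0.6],
    [-12.7,-30.9,87.1,9.5,7.8,4.2,0.6],
    [-12.7,-30.9,87.1,9.5,7.8,4.2,0.6],
    [-12.7,-30.9,87.1,9.5,7.8,4.2,0.6],
    [-12.7,-30.9,87.1,9.5,7.8,4.2,0.6]
  ]
}}

```text
time: 9.25
position: [0.524, 0.1055, 0.2769]
tool_rot: [-0.654, 2.55, 0.173]
ft_force: [-1.4, 0.3, 0.9]
grip_width: 0.599
grip_force: 0.0
```

```bash
python3 - <<'E'
from h import *
delta(rot_knob(60,28.6),[.523,.1045,.28]);print(ctrl.get_state()["joint_positions"].round(2))
p,K,M=cam("wrist");np.savez("w2.npz",p=p,K=K,M=M);save("w2",p)
print(proj(K,M,[.665,.1819,.091]))
E
```

```text
turn [ 0.2 -0.1 -0.2] shift [-0.1  -0.1   0.31]
[ 0.06 -0.3  -0.15  2.07 -0.31  0.91  2.12]
[315.67838856 246.57994721]
```

View pics/w2.png

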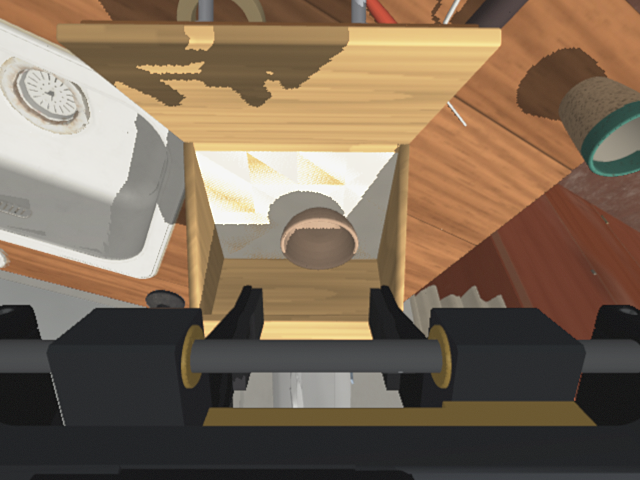

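In the wrist view (upside down) the bowl spans u 281–359, v 207–270. The hinge corners are at about (188,143) and (410,146). I'll check both views against the box model and measure the bowl with a mask.

```bash
python3 - <<'E'
from h import *
W=np.load("w2.npz");T=np.load("top1.npz")
print("hinge px",proj(W["K"],W["M"],H-.115*Y),proj(W["K"],W["M"],H+.115*Y))
print("hinge px top",(np.array([proj(T["K"],T["M"],H-.115*Y),proj(T["K"],T["M"],H+.115*Y)])-[180,100])*2)
print("hinge mid by wrist",onz(W["K"],W["M"],299,144.5,.05),"model",H)
for c in ([.665,.1819],[.663,.187]):
  for D in(W,T):
    a=np.linspace(0,2*np.pi,73);r=np.array([proj(D["K"],D["M"],[c[0]+.0455*np.cos(t),c[1]+.0455*np.sin(t),.091]) for t in a])
    print(r.min(0).round(1),r.max(0).round(1))
for n,D,(v,u,w,hh) in(("w",W,(195,265,115,90)),("t",T,(155,225,60,60))):
    h=cv2.cvtColor(D["p"],cv2.COLOR_RGB2HSV)
    for vv in ([225,235,245,255] if n=="w" else [178,184,190]):
        print(n,vv,[tuple(int(q) for q in x) for x in h[vv,(270 if n=="w" else 228):(374 if n=="w" else 280):4]])
E
```

```text
hinge px [179.86853569 137.96812499] [408.38632695 138.69845518]
hinge px top [[295.25463044 202.49032915]
 [130.16418219 294.34266509]]
hinge mid by wrist [0.57705779 0.11415845 0.05      ] model [0.57309162 0.10672427 0.05      ]
[276.5 218. ] [354.8 270.9]
[233.5 165.1] [272.  203.5]
[281.3 218.5] [359.5 271.3]
[231.4 166. ] [269.8 204.4]
w 225 [(19, 38, 142), (20, 38, 142), (20, 32, 144), (20, 27, 144), (17, 41, 113), (14, 72, 114), (14, 76, 192), (15, 76, 217), (14, 77, 216), (14, 78, 213), (14, 77, 215), (14, 76, 215), (15, 75, 217), (15, 73, 217), (15, 75, 217), (14, 76, 216), (14, 77, 214), (14, 76, 190), (13, 78, 219), (14, 78, 174), (13, 75, 116), (19, 24, 147), (21, 28, 147), (20, 27, 144), (20, 27, 144), (20, 26, 145)]
w 235 [(24, 26, 145), (24, 25, 144), (20, 26, 145), (14, 63, 126), (14, 76, 202), (15, 79, 178), (13, 74, 110), (15, 71, 118), (14, 73, 119), (15, 71, 118), (14, 74, 117), (15, 71, 115), (15, 72, 114), (14, 75, 116), (14, 71, 118), (13, 72, 120), (14, 73, 118), (14, 73, 119), (15, 74, 111), (15, 73, 108), (13, 70, 91), (14, 76, 221), (23, 23, 143), (21, 28,
[... 741 characters left out ...]
(14, 68, 108), (17, 46, 128), (19, 28, 145), (20, 35, 146), (18, 40, 146), (19, 34, 144)]
t 178 [(17, 62, 156), (17, 63, 155), (14, 70, 98), (14, 69, 96), (13, 68, 108), (13, 72, 120), (14, 71, 119), (14, 71, 119), (14, 72, 117), (13, 76, 161), (14, 73, 191), (17, 118, 145), (17, 115, 142)]
t 184 [(18, 88, 153), (17, 98, 143), (13, 69, 85), (14, 69, 103), (13, 72, 120), (13, 71, 122), (13, 72, 128), (13, 75, 197), (14, 77, 213), (14, 76, 216), (13, 74, 162), (18, 112, 150), (17, 115, 157)]
t 190 [(17, 109, 150), (17, 108, 151), (14, 72, 110), (14, 69, 100), (14, 74, 138), (14, 75, 214), (14, 74, 216), (15, 74, 214), (14, 74, 214), (14, 75, 212), (14, 74, 196), (18, 116, 158), (17, 116, 161)]
```

```bash
cat >> h.py <<'E'
def bowlmask(p,roi):
    h=cv2.cvtColor(p,cv2.COLOR_RGB2HSV);m=cv2.inRange(h,(11,55,60),(16,86,255));k=np.zeros_like(m);a,b,c,d=roi;k[a:b,c:d]=m[a:b,c:d]
    k=cv2.morphologyEx(k,cv2.MORPH_OPEN,np.ones((3,3),np.uint8))
    return max(cv2.findContours(k,cv2.RETR_EXTERNAL,cv2.CHAIN_APPROX_NONE)[0],key=cv2.contourArea)
E
python3 - <<'E'
from h import *
W=np.load("w2.npz");T=np.load("top1.npz")
from scipy.optimize import least_squares
for n,D,roi in(("w",W,(195,290,265,375)),("t",T,(155,215,225,285))):
    c=bowlmask(D["p"],roi);x,y,w,h=cv2.boundingRect(c);print(n,x,y,w,h,cv2.fitEllipse(c))
    hull=c.reshape(-1,2).astype(float)
    # back-project outline to rim plane, circle through rim-only side
    P=np.array([onz(D["K"],D["M"],u,v,.091)[:2] for u,v in hull])
    C0=D["M"][:2,3]; m=P.mean(0); far=(P-m)@(m-C0)>0   # far half of the outline is rim
    f=least_squares(lambda q:np.hypot(*(P[far]-q[:2]).T)-q[2],[*m,.045],loss="soft_l1",f_scale=.001);print(f.x,np.abs(f.fun).mean())
    f=least_squares(lambda q:np.hypot(*(P[far]-q[:2]).T)-.0455,[*m],loss="soft_l1",f_scale=.001);print(f.x)
E
```

```text
w 280 208 79 61 ((318.8576965332031, 238.9347686767578), (60.53242874145508, 76.83903503417969), 89.63103485107422)
[0.6589891  0.18278639 0.04523899] 0.0004658667670253072
[0.65871654 0.18261255]
t 233 166 38 37 ((251.6852569580078, 184.28890991210938), (35.65512466430664, 37.64311599731445), 68.01962280273438)
[0.66339258 0.18392386 0.04432162] 0.0006751627721173277
[0.6623375  0.18285908]
```

```bash
python3 - <<'E'
from h import *
Rt=rot_knob(60,-15);z=Rt.as_matrix()[:,2];k=np.array([.5255,-.163,.038])+.019*z
delta(Rt,k+[0,0,.09]);print(k)
E
```

```text
turn [  0.3  -0.2 -43.6] shift [  0.97 -26.51 -16.44]
[ 0.5346763  -0.16545878  0.02154552]
```

{"fn": "carry_out", "kwargs": {
  "steps": [
    [0,0,-8,0,-5,0,0.6],
    [0,0,-16,0,-10,0,0.6],
    [0,0,-24,0.3,-15,0,0.6],
    [0,0,-32,0.6,-20,-2,0.6],
    [0,0,-40,1,-24,-6,0.6],
    [0.3,-0.2,-43.6,1,-26.5,-11,0.6],
    [0.3,-0.2,-43.6,1,-26.5,-16.4,0.6],
    [0.3,-0.2,-43.6,1,-26.5,-16.4,0.6],
    [0.3,-0.2,-43.6,1,-26.5,-16.4,0.6]
  ]
}}

```text
time: 10.2
position: [0.5316, -0.1595, 0.1091]
tool_rot: [0.351, 2.606, -0.085]
ft_force: [-0.2, -0.4, -0.3]
grip_width: 0.598
grip_force: 0.0
```

```bash
python3 - <<'E'
from h import *
Rt=rot_knob(60,-15);k=np.array([.5347,-.1655,.0215])
delta(Rt,k+[0,0,.0]);print(ctrl.get_state()["joint_positions"].round(2))
p,K,M=cam("wrist");np.savez("w3.npz",p=p,K=K,M=M);save("w3",p)
kn=np.array([.5255,-.163,.044]);print("knobtop",proj(K,M,kn),"plate L/R",[proj(K,M,[.5255+.048*c,-.163+.048*s,.012]).round() for c,s in((.26,.97),(-.26,-.97),(-.97,.26))])
E
```

```text
turn [-0.4 -0.4  0.3] shift [ 0.31 -0.6  -8.76]
[ 0.43 -0.11 -0.19  2.27 -0.03  0.47  1.57]
knobtop [308.77291173 209.91651576] plate L/R [array([381., 177.]), array([237., 178.]), array([308., 109.])]
```

View pics/w3.png

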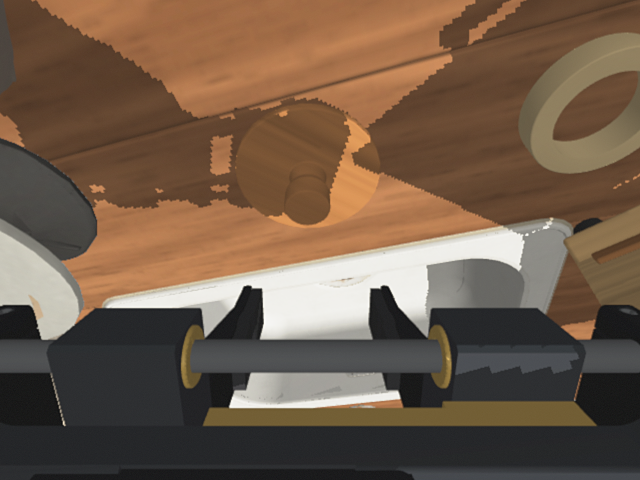

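The knob top is at (306,207) against a predicted (309,210), and the plate spans u 236–380 as predicted, so the position holds and I'm descending to grip.

{"fn": "carry_out", "kwargs": {
  "steps": [
    [-0.4,-0.4,0.3,0.3,-0.6,-3,0.6],
    [-0.4,-0.4,0.3,0.3,-0.6,-6,0.6],
    [-0.4,-0.4,0.3,0.3,-0.6,-7.5,0.6],
    [-0.4,-0.4,0.3,0.3,-0.6,-8.6,0.6],
    [-0.4,-0.4,0.3,0.3,-0.6,-8.6,0.6],
    [-0.4,-0.4,0.3,0.3,-0.6,-8.6,0],
    [-0.4,-0.4,0.3,0.3,-0.6,-8.6,0],
    [-0.4,-0.4,0.3,0.3,-0.6,-8.6,0],
    [-0.4,-0.4,0.3,0.3,-0.6,-8.6,0],
    [-0.4,-0.4,0.3,0.3,-0.6,-8.6,0],
    [-0.4,-0.4,0.3,0.3,-0.6,-8.6,0],
    [-0.4,-0.4,0.3,0.3,-0.6,-8.6,0]
  ],
  "squeeze": 15
}}

```text
time: 11.45
position: [0.5386, -0.1666, 0.0291]
tool_rot: [0.337, 2.589, -0.094]
ft_force: [-2.3, 1.4, 6.1]
grip_width: 0.312
grip_force: 15.0
```

```bash
python3 - <<'E'
from h import *
s=ctrl.get_state();print(s["joint_positions"].round(3),s["position"],s["ft_force"]);T=R.from_rotvec(s["tool_rot"]).as_matrix();z=T[:,2]
print("el",np.degrees(np.arcsin(-z[2])),"az",np.degrees(np.arctan2(z[1],z[0])),"grasp",s["position"]-.019*z, "y axis",T[:,1])
E
```

```text
[ 0.435  0.05  -0.188  2.328  0.066  0.231  1.501] [ 0.53864702 -0.16659861  0.02907554] [-2.32492605  1.3545403   6.05571318]
el 59.40084728384084 az -14.956635917856872 grasp [ 0.52930313 -0.1641025   0.04542978] y axis [ 0.25625878  0.96660757 -0.00111926]
```

The grip landed about 6 mm high and 8 mm off the pad centre, because the wrist is close to a singularity at this tilt. I'm letting go and regripping a little steeper.

```bash
python3 - <<'E'
from h import *
Rt=rot_knob(66,-15);z=Rt.as_matrix()[:,2];k=np.array([.5255,-.163,.0375])+.019*z
delta(Rt,k);print(k)
E
```

```text
turn [ 1.8  6.4 -0.2] shift [-0.57  0.16 -0.89]
[ 0.53296467 -0.16500015  0.02014264]
```

{"fn": "carry_out", "kwargs": {
  "steps": [
    [0,0,0,0,0,0,0.6],
    [0,0,0,0,0,0,0.6],
    [0,0,0,0,0,0.5,0.6],
    [0,0,0,0,0,1.5,0.6]
  ]
}}

```text
time: 11.85
position: [0.5372, -0.1661, 0.0426]
tool_rot: [0.337, 2.593, -0.093]
ft_force: [0.3, -0.0, 0.8]
grip_width: 0.562
grip_force: 0.0
```

```bash
python3 - <<'E'
from h import *
Rt=rot_knob(66,-15);z=Rt.as_matrix()[:,2];k=np.array([.5255,-.163,.0375])+.019*z
delta(Rt,k);s=ctrl.get_state();print(s["ft_force"],s["position"],s["joint_positions"].round(2))
E
```

```text
turn [ 1.7  6.1 -0.2] shift [-0.42  0.11 -2.25]
[ 0.31583402 -0.03995918  0.77692324] [ 0.53720848 -0.16605451  0.04260995] [ 0.44  0.02 -0.19  2.32  0.03  0.27  1.53]
```

{"fn": "carry_out", "kwargs": {
  "steps": [
    [0.9,3,0,-0.2,0,0,0.6],
    [1.7,6.1,-0.2,-0.4,0.1,-0.2,0.6],
    [1.7,6.1,-0.2,-0.4,0.1,-0.8,0.6],
    [1.7,6.1,-0.2,-0.4,0.1,-1.5,0.6],
    [1.7,6.1,-0.2,-0.4,0.1,-2.1,0.6],
    [1.7,6.1,-0.2,-0.4,0.1,-2.1,0.6],
    [1.7,6.1,-0.2,-0.4,0.1,-2.1,0.6]
  ]
}}

```text
time: 12.55
position: [0.5333, -0.1652, 0.0215]
tool_rot: [0.356, 2.7, -0.076]
ft_force: [-0.7, 0.5, -0.5]
grip_width: 0.603
grip_force: 0.0
```

```bash
python3 - <<'E'
from h import *
Rt=rot_knob(66,-15);z=Rt.as_matrix()[:,2];k=np.array([.5255,-.163,.0375])+.019*z
delta(Rt,k);s=ctrl.get_state();print(s["ft_force"],s["position"],s["joint_positions"].round(2))
E
```

```text
turn [0.  0.1 0. ] shift [-0.04  0.02 -0.14]
[-0.68580866  0.51793531 -0.45775753] [ 0.533337   -0.16518376  0.02150748] [ 0.43  0.09 -0.19  2.25  0.06  0.38  1.51]
```

On target with no contact. Now I'll close and lift.

{"fn": "carry_out", "kwargs": {
  "steps": [
    [0,0,0,0,0,0,0],
    [0,0,0,0,0,0,0],
    [0,0,0,0,0,0,0],
    [0,0,0,0,0,0,0],
    [0,0,0,0,0,0,0],
    [0,0,0,0,0,0,0],
    [0,0,0,0,0,0,0]
  ],
  "squeeze": 20
}}

```text
time: 13.25
position: [0.5343, -0.1654, 0.0225]
tool_rot: [0.356, 2.698, -0.076]
ft_force: [-0.3, 0.4, 1.6]
grip_width: 0.312
grip_force: 20.0
```

{"fn": "carry_out", "kwargs": {
  "steps": [
    [0,0,0,0,0,0.5,0],
    [0,0,0,0,0,2,0],
    [0,0,0,0,0,4.5,0],
    [0,0,0,0,0,7,0],
    [0,0,0,0,0,10,0],
    [0,0,0,0,0,13,0],
    [0,0,0,0,0,16,0],
    [0,0,0,0,0,18,0],
    [0,0,0,0,0,18,0]
  ]
}}

```text
time: 14.15
position: [0.5361, -0.1659, 0.2065]
tool_rot: [0.355, 2.692, -0.078]
ft_force: [0.6, 0.2, -0.9]
grip_width: 0.311
grip_force: 20.0
```

```bash
python3 - <<'E'
from h import *
Rt=rot_knob(66,28.6);z=Rt.as_matrix()[:,2]
s=ctrl.get_state();print(s["ft_force"],s["position"],s["grip_width"],s["grip_force"],s["joint_positions"].round(2))
bowl=np.array([.661,.183,.05])
for dx,dz in((-.11,.095),(-.11,.018),(0,.012),(0,0)):
    k=bowl+dx*X+[0,0,.036+.0375+dz]+.019*z; print(dx,dz,k.round(4));delta(Rt,k)
E
```

```text
[ 0.58370837  0.214028   -0.89984803] [ 0.53608192 -0.16589616  0.20646127] 0.31121927407274536 20.00000654566975 [ 0.45 -0.16 -0.18  2.07 -0.04  0.8   1.59]
-0.11 0.095 [0.5712 0.134  0.2011]
turn [-0.1  0.6 43.6] shift [ 3.51 29.99 -0.53]
-0.11 0.018 [0.5712 0.134  0.1241]
turn [-0.1  0.6 43.6] shift [ 3.51 29.99 -8.23]
0 0.012 [0.6678 0.1867 0.1181]
turn [-0.1  0.6 43.6] shift [13.17 35.26 -8.83]
0 0 [0.6678 0.1867 0.1061]
turn [-0.1  0.6 43.6] shift [ 13.17  35.26 -10.03]
```

{"fn": "carry_out", "kwargs": {
  "steps": [
    [0,0,5,0,2,1.5,0],
    [0,0,11,0.5,6,2.5,0],
    [0,0,18,1,10.5,2.5,0],
    [0,0,25,2,15,2.5,0],
    [0,0,32,3,19.5,2.5,0],
    [0,0.3,38,4,24,2.5,0],
    [-0.1,0.6,43.6,5,28,1.5,0],
    [-0.1,0.6,43.6,5.4,31,0,0],
    [-0.1,0.6,43.6,5.4,31,-2.5,0],
    [-0.1,0.6,43.6,5.4,31,-5,0],
    [-0.1,0.6,43.6,5.4,31,-5,0]
  ]
}}

```text
time: 15.25
position: [0.5838, 0.1443, 0.1459]
tool_rot: [-0.679, 2.665, 0.144]
ft_force: [-0.4, 0.2, -1.2]
grip_width: 0.315
grip_force: 20.0
```

```bash
python3 - <<'E'
from h import *
Rt=rot_knob(66,28.6)
s=ctrl.get_state();print(s["ft_force"],s["position"],s["grip_width"],s["grip_force"],s["joint_positions"].round(2))
delta(Rt,np.array([.669,.1874,.1085])-.09*X+[0,0,.018]);delta(Rt,[.669,.1874,.1085])
p,K,M=cam("wrist");np.savez("w4.npz",p=p,K=K,M=M);save("w4",p)
cov=s["position"]-.0091*X-[0,0,.0225]
for h in(0,.012,.044):print("cov",h,proj(K,M,cov+[0,0,h]))
print("plate lr",proj(K,M,cov+.048*Y+[0,0,.012]),proj(K,M,cov-.048*Y+[0,0,.012]),"bowl",proj(K,M,[.661,.183,.091]))
E
```

```text
[-0.36372379  0.18643842 -1.23766334] [0.58378664 0.14426424 0.14594796] 0.3147572895916666 19.999936822805466 [ 0.15  0.03 -0.37  2.02 -0.16  0.72  1.95]
turn [ 0.3 -1.  -0. ] shift [ 0.62  0.01 -1.94]
turn [ 0.3 -1.  -0. ] shift [ 8.52  4.31 -3.74]
cov 0 [316.81645261 261.60656718]
cov 0.012 [316.96493447 278.01404861]
cov 0.044 [317.44459096 331.01684976]
plate lr [412.5829768  277.76843793] [221.17390741 278.26010363] bowl [312.39935254 323.56817741]
```

View pics/w4.png

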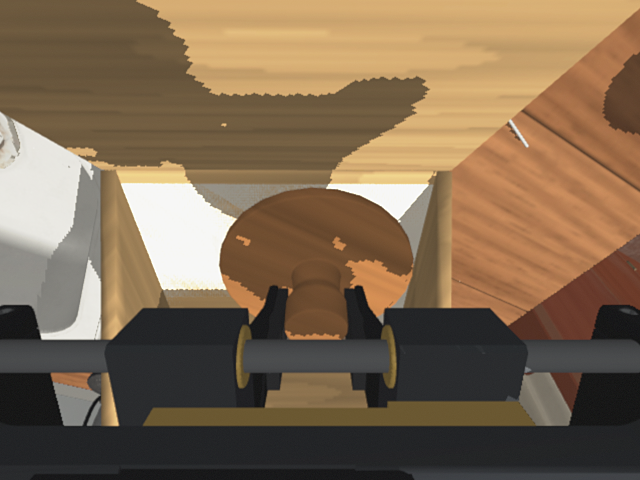

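The cover is held level, spanning u 220–412 against a predicted 221–412, and it clears the walls. Next I'll go in under the roof at 13 mm clearance.

{"fn": "carry_out", "kwargs": {
  "steps": [
    [0.3,-1,0,0.6,0,-1,0],
    [0.3,-1,0,0.6,0,-1.9,0],
    [0.3,-1,0,2.2,0.9,-1.9,0],
    [0.3,-1,0,3.8,1.8,-1.9,0],
    [0.3,-1,0,5.4,2.6,-1.9,0],
    [0.3,-1,0,7,3.5,-1.9,0],
    [0.3,-1,0,8,4,-1.9,0],
    [0.3,-1,0,8.5,4.3,-1.9,0],
    [0.3,-1,0,8.5,4.3,-1.9,0],
    [0.3,-1,0,8.5,4.3,-1.9,0]
  ]
}}

```text
time: 16.3
position: [0.6725, 0.1872, 0.1331]
tool_rot: [-0.672, 2.637, 0.141]
ft_force: [-0.1, 0.2, -1.2]
grip_width: 0.308
grip_force: 20.0
```

```bash
python3 - <<'E'
from h import *
Rt=rot_knob(66,28.6)
s=ctrl.get_state();print(s["ft_force"],s["position"],s["grip_width"])
delta(Rt,[.669,.1874,.1085])
cov=s["position"]-.0091*X-[0,0,.0225];print(cov)
for n in("top","side"):
    p,K,M=cam(n);np.savez(n+"2.npz",p=p,K=K,M=M)
p,K,M=cam("wrist");np.savez("w5.npz",p=p,K=K,M=M)
W=np.load("w2.npz");c=bowlmask(p,(150,420,200,440));print(cv2.boundingRect(c),cv2.contourArea(c))
print("bowl rim lr",proj(K,M,np.array([.661,.183,.091])-.0455*X),"bowl foot",proj(K,M,np.array([.661,.183,.05])-.03*X),"cover near edge",proj(K,M,cov-.048*X+[0,0,.005]))
save("w5",p)
E
```

```text
[-0.11567874  0.24692596 -1.22125745] [0.67252617 0.18721623 0.13307726] 0.30835748657713835
turn [-0.1  0.6  0. ] shift [-0.35  0.02 -2.46]
[0.66453653 0.18286013 0.11057726]
(246, 154, 156, 65) 4084.0
bowl rim lr [321.51176965 159.41257227] bowl foot [320.72958813 148.43324152] cover near edge [317.68558656 189.16552059]
```

View pics/w5.png

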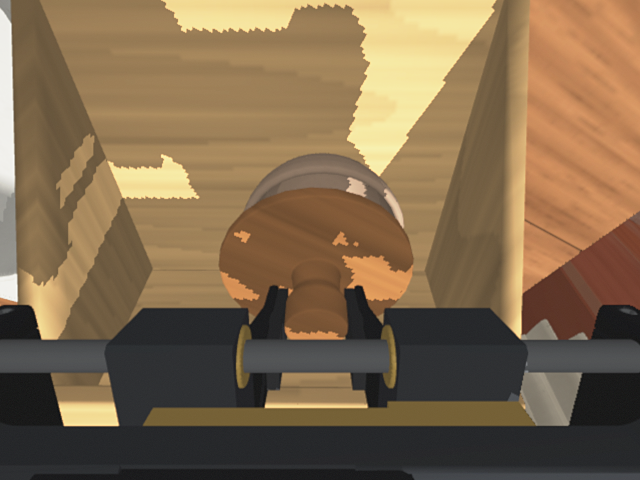

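In the last picture the bowl spans u 246–402 behind the cover at 220–412, so I'll correct the lateral error by about 2 mm and the depth by about 4 mm, then lower slowly.

{"fn": "carry_out", "kwargs": {
  "steps": [
    [-0.1,0.6,0,-0.45,0.15,-0.3,0],
    [-0.1,0.6,0,-0.45,0.15,-0.7,0],
    [-0.1,0.6,0,-0.45,0.15,-1.1,0],
    [-0.1,0.6,0,-0.45,0.15,-1.4,0],
    [-0.1,0.6,0,-0.45,0.15,-1.4,0],
    [-0.1,0.6,0,-0.45,0.15,-1.4,0]
  ]
}}

```text
time: 17.05
position: [0.6686, 0.1891, 0.1191]
tool_rot: [-0.674, 2.647, 0.143]
ft_force: [0.0, -0.1, -0.1]
grip_width: 0.311
grip_force: 20.0
```

```bash
python3 - <<'E'
from h import *
Rt=rot_knob(66,28.6)
s=ctrl.get_state();print(s["ft_force"],s["position"],s["grip_width"])
cov=s["position"]-.0091*X-[0,0,.0225];print(cov)
delta(Rt,np.array([.6595,.1845,.1085])+.0091*X)
E
```

```text
[ 0.03271248 -0.10762457 -0.12679208] [0.66855669 0.18910177 0.11905342] 0.31090464381608623
[0.66056705 0.18474567 0.09655342]
turn [0. 0. 0.] shift [-0.11 -0.02 -1.06]
```

{"fn": "carry_out", "kwargs": {
  "steps": [
    [0,0,0,-0.1,0,-0.15,0],
    [0,0,0,-0.1,0,-0.3,0],
    [0,0,0,-0.1,0,-0.3,0]
  ]
}}

```text
time: 17.35
position: [0.6674, 0.1891, 0.116]
tool_rot: [-0.674, 2.647, 0.143]
ft_force: [0.3, 0.4, -0.4]
grip_width: 0.312
grip_force: 20.0
```

{"fn": "carry_out", "kwargs": {
  "steps": [
    [0,0,0,0,0,-0.15,0],
    [0,0,0,0,0,-0.3,0],
    [0,0,0,0,0,-0.3,0]
  ]
}}

```text
time: 17.65
position: [0.6674, 0.1891, 0.1129]
tool_rot: [-0.674, 2.647, 0.143]
ft_force: [-0.5, -0.4, -0.6]
grip_width: 0.311
grip_force: 20.0
```

{"fn": "carry_out", "kwargs": {
  "steps": [
    [0,0,0,0,0,-0.1,0],
    [0,0,0,0,0,-0.2,0],
    [0,0,0,0,0,-0.2,0]
  ]
}}

```text
time: 17.95
position: [0.6674, 0.1891, 0.111]
tool_rot: [-0.674, 2.647, 0.143]
ft_force: [-0.9, -0.1, -1.5]
grip_width: 0.314
grip_force: 20.0
```

{"fn": "carry_out", "kwargs": {
  "steps": [
    [0,0,0,0,0,-0.1,0],
    [0,0,0,0,0,-0.2,0],
    [0,0,0,0,0,-0.2,0]
  ]
}}

```text
time: 18.25
position: [0.6675, 0.1891, 0.1091]
tool_rot: [-0.674, 2.647, 0.143]
ft_force: [0.4, 0.4, -1.2]
grip_width: 0.316
grip_force: 20.0
```

{"fn": "carry_out", "kwargs": {
  "steps": [
    [0,0,0,0,0,-0.05,0],
    [0,0,0,0,0,-0.1,0],
    [0,0,0,0,0,-0.1,0]
  ]
}}

```text
time: 18.55
position: [0.6676, 0.1891, 0.1082]
tool_rot: [-0.674, 2.647, 0.143]
ft_force: [1.0, -1.1, -0.4]
grip_width: 0.313
grip_force: 20.0
```

{"fn": "carry_out", "kwargs": {
  "steps": [
    [0,0,0,0,0,-0.05,0],
    [0,0,0,0,0,-0.1,0],
    [0,0,0,0,0,-0.1,0]
  ]
}}

```text
time: 18.85
position: [0.6679, 0.1893, 0.1078]
tool_rot: [-0.674, 2.646, 0.143]
ft_force: [-0.8, -0.5, 0.9]
grip_width: 0.308
grip_force: 20.0
```

The cover has made contact at the seated height (cover about 0.0855). Letting go.

{"fn": "carry_out", "kwargs": {
  "steps": [
    [0,0,0,0,0,0,0.35],
    [0,0,0,0,0,0,0.45],
    [0,0,0,0,0,0,0.6],
    [0,0,0,0,0,0,0.6],
    [0,0,0,0,0,0,0.6]
  ],
  "squeeze": 3
}}

```text
time: 19.35
position: [0.6676, 0.1891, 0.1072]
tool_rot: [-0.674, 2.647, 0.143]
ft_force: [0.1, -0.2, 0.7]
grip_width: 0.574
grip_force: 0.0
```

```bash
python3 - <<'E'
from h import *
s=ctrl.get_state();print(s["ft_force"],s["position"],s["grip_width"],s["grip_force"])
z=R.from_rotvec(s["tool_rot"]).as_matrix()[:,2];print(z)
p,K,M=cam("wrist");np.savez("w6.npz",p=p,K=K,M=M);save("w6",p)
cov=np.array([.6594,.1848,.086])
print("plate pred near/left/right",[proj(K,M,cov+d+[0,0,.012]).round(1) for d in(-.048*X,-.048*Y,.048*Y)])
h=cv2.cvtColor(p,cv2.COLOR_RGB2HSV);print("col u=316:",[(v,h[v,316].tolist()) for v in range(140,230,4)])
print("row 250:",[(u,h[250,u].tolist()) for u in list(range(205,245,4))+list(range(395,430,4))])
E
```

```text
[ 0.05831658 -0.19743933  0.69775884] [0.66756201 0.18908484 0.10717804] 0.5737961352138964 0.0
[ 0.35789261  0.19426653 -0.91333093]
plate pred near/left/right [array([317.6, 199.8]), array([221. , 279.8]), array([413.8, 279.7])]
col u=316: [(140, [21, 26, 139]), (144, [20, 28, 139]), (148, [19, 26, 139]), (152, [20, 27, 140]), (156, [22, 28, 139]), (160, [20, 27, 140]), (164, [21, 26, 139]), (168, [24, 26, 138]), (172, [20, 28, 139]), (176, [24, 26, 138]), (180, [19, 29, 139]), (184, [18, 34, 129]), (188, [14, 144, 103]), (192, [14, 147, 104]), (196, [14, 147, 109]), (200, [14, 147, 109]), (204, [14, 146, 110]), (208, [14, 146, 108]), (212, [13, 145, 107]), (216, [14, 140, 104]), (220, [14, 140, 100]), (224, [14, 143, 96]), (228, [14, 141, 96])]
row 250: [(205, [19, 29, 139]), (209, [20, 28, 139]), (213, [19, 30, 138]), (217, [21, 26, 138]), (221, [13, 149, 101]), (225, [14, 141, 103]), (229, [14, 145, 104]), (233, [14, 143, 107]), (237, [14, 144, 106]), (241, [14, 143, 107]), (395, [14, 147, 106]), (399, [14, 144, 110]), (403, [14, 144, 110]), (407, [14, 146, 112]), (411, [14, 82, 112]), (415, [24, 28, 136]), (419, [21, 26, 137]), (423, [22, 28, 137]), (427, [24, 28, 138])]
```

{"fn": "carry_out", "kwargs": {
  "steps": [
    [0,0,0,-0.35,-0.2,0.9,0.6],
    [0,0,0,-0.7,-0.4,1.8,0.6],
    [0,0,0,-1.4,-0.8,3.6,0.6],
    [0,0,0,-2.2,-1.2,5.5,0.6],
    [0,0,0,-3.6,-1.9,9,0.6],
    [0,0,0,-5,-2.7,12,0.6],
    [0,0,0,-8,-4.3,15,0.6],
    [0,0,0,-11,-6,17,0.6],
    [0,0,0,-13,-7,17,0.6],
    [0,0,0,-13,-7,17,0.6]
  ]
}}

```text
time: 20.4
position: [0.5363, 0.1175, 0.2796]
tool_rot: [-0.671, 2.644, 0.139]
ft_force: [0.3, -0.1, 0.6]
grip_width: 0.603
grip_force: 0.0
```

```bash
python3 - <<'E'
from h import *
from scipy.optimize import least_squares
s=ctrl.get_state();print(s["position"],s["joint_positions"].round(2))
for n in("wrist","top"):
    p,K,M=cam(n);np.savez(n+"7.npz",p=p,K=K,M=M);c0=proj(K,M,[.660,.184,.098]);print(n,c0)
    h=cv2.cvtColor(p,cv2.COLOR_RGB2HSV);m=cv2.inRange(h,(10,120,60),(16,200,255));k=np.zeros_like(m);r=60 if n=="wrist" else 26
    u,v=c0.astype(int);k[v-r:v+r,u-r:u+r]=m[v-r:v+r,u-r:u+r]
    k=cv2.morphologyEx(k,cv2.MORPH_OPEN,np.ones((3,3),np.uint8))
    c=max(cv2.findContours(k,cv2.RETR_EXTERNAL,cv2.CHAIN_APPROX_NONE)[0],key=cv2.contourArea);print(cv2.boundingRect(c),cv2.contourArea(c))
    e=[np.array([proj(K,M,[.660+.048*np.cos(t),.184+.048*np.sin(t),zz]) for t in np.linspace(0,6.28,60)]) for zz in(.091,.098)]
    print("pred",[(a.min(0).round(),a.max(0).round()) for a in e])
    P=np.array([onz(K,M,u,v,.098)[:2] for u,v in c.reshape(-1,2).astype(float)])
    far=np.hypot(*(P-P.mean(0)).T)>.03
    f=least_squares(lambda q:np.hypot(*(P[far]-q[:2]).T)-q[2],[*P.mean(0),.048],loss="soft_l1",f_scale=.001);print(f.x,np.abs(f.fun).mean())
    g=bowlmask(p,(v-r,v+r,u-r,u+r)) if n=="wrist" else None
    if g is not None: print("bowl visible",cv2.boundingRect(g),cv2.contourArea(g))
E
```

```text
[0.53631206 0.11748633 0.27963311] [ 0.19 -0.21 -0.31  1.95 -0.25  1.    2.03]
wrist [316.5057868  257.37274362]
(274, 219, 86, 67) 4365.0
pred [(array([274., 220.]), array([359., 282.])), (array([274., 224.]), array([359., 286.]))]
[0.65603651 0.18211757 0.04875371] 0.0009405083245738186
bowl visible (320, 216, 3, 3) 4.0
top [251.36164282 185.89889884]
(232, 166, 41, 40) 1272.5
pred [(array([232., 166.]), array([272., 207.])), (array([231., 166.]), array([272., 206.]))]
[0.66045375 0.18205542 0.04734935] 0.0009437726025923382
```

Two cameras agree that the cover is centred on the bowl to about 3 mm. To shut the front I'll return to the recorded pose above the bar, regrip it and run the arc backwards.

```bash
python3 - <<'E'
from h import *
delta(R.from_rotvec([1.591,2.677,.071]),[.4292,.0278,.2388])
A=R.from_rotvec([1.591,2.677,.071]);G=R.from_rotvec([1.519,2.555,.371]);S=R.from_rotvec([1.5,2.521,.441])
print(np.degrees((G*A.inv()).as_rotvec()),(np.array([.4424,.0345,.1055])-[.4292,.0278,.2388])*100, np.degrees((S*G.inv()).as_rotvec()))
E
```

```text
turn [ 10.9  24.7 -87.9] shift [-10.85  -9.13  -3.97]
[  6.4587816  -11.82150846  -0.01842935] [  1.32   0.67 -13.33] [ 1.59768954 -2.89783988 -0.03908091]
```

{"fn": "carry_out", "kwargs": {
  "steps": [
    [1,2.5,-8,0,-1,1,0.26],
    [2,5,-16.5,-1,-2,1,0.26],
    [3.2,7.3,-25,-3,-3,1,0.26],
    [10.9,24.7,-87.9,-5,-5,1,0.26],
    [10.9,24.7,-87.9,-7,-7,0,0.26],
    [10.9,24.7,-87.9,-10.8,-9.1,-2,0.26],
    [10.9,24.7,-87.9,-10.8,-9.1,-2,0.26],
    [10.9,24.7,-87.9,-10.8,-9.1,-2,0.26],
    [10.9,24.7,-87.9,-10.8,-9.1,-2,0.26],
    [10.9,24.7,-87.9,-10.8,-9.1,-4,0.26],
    [10.9,24.7,-87.9,-10.8,-9.1,-4,0.26],
    [10.9,24.7,-87.9,-10.8,-9.1,-4,0.26]
  ]
}}

```text
time: 21.7
position: [0.4305, 0.0286, 0.2363]
tool_rot: [1.593, 2.679, 0.074]
ft_force: [0.3, -0.2, -0.3]
grip_width: 0.259
grip_force: 0.0
```

```bash
python3 - <<'E'
from h import *
delta(R.from_rotvec([1.591,2.677,.071]),[.4292,.0278,.2388])
G=R.from_rotvec([1.519,2.555,.371]);zz=G.as_matrix()[:,2];print(zz)
delta(G,np.array([.4424,.0345,.1055])-.04*zz);delta(G,[.4424,.0345,.1055])
p,K,M=cam("wrist");np.savez("w8.npz",p=p,K=K,M=M);s=ctrl.get_state();print(s["joint_positions"].round(2))
# bar check: triangulate from top+wrist by predicted pixel
b=np.array([.4424,.0345,.1055])-.019*zz;print("bar",b,"px ends",proj(K,M,b+.05*Y),proj(K,M,b-.05*Y))
h=cv2.cvtColor(p,cv2.COLOR_RGB2HSV);g=p.astype(int)
u,v=proj(K,M,b).astype(int);print([(x,h[v,x].tolist()) for x in range(max(0,u-45),u+45,5)])
E
```

```text
turn [-0.2 -0.1  0. ] shift [-0.13 -0.08  0.25]
[ 0.24910592  0.13633458 -0.95883217]
turn [  6.3 -11.9  -0. ] shift [ 0.2   0.05 -9.25]
turn [  6.3 -11.9  -0. ] shift [  1.19   0.59 -13.08]
[ 0.15 -0.19 -0.22  1.96 -0.07  1.32  0.44]
bar [0.43766699 0.03190964 0.12371781] px ends [319.44464873 176.02589955] [319.21531165 297.64072424]
[(274, [13, 143, 194]), (279, [13, 142, 191]), (284, [13, 143, 178]), (289, [13, 133, 94]), (294, [12, 130, 96]), (299, [13, 139, 176]), (304, [12, 130, 96]), (309, [13, 133, 109]), (314, [114, 7, 180]), (319, [108, 6, 225]), (324, [105, 10, 202]), (329, [13, 131, 101]), (334, [12, 132, 91]), (339, [13, 130, 112]), (344, [13, 128, 118]), (349, [20, 80, 115]), (354, [18, 118, 218]), (359, [18, 114, 222])]
```

The wrist camera sees the bar's steel at u 314–326 against a predicted 319, so the bar is where expected. I'm going in to regrip it.

{"fn": "carry_out", "kwargs": {
  "steps": [
    [2,-4,0,0,0,-3,0.26],
    [4,-8,0,0,0,-6,0.26],
    [6.3,-11.9,0,0.1,0,-8,0.26],
    [6.3,-11.9,0,0.2,0.05,-9.2,0.26],
    [6.3,-11.9,0,0.5,0.2,-10.5,0.26],
    [6.3,-11.9,0,0.8,0.4,-11.7,0.26],
    [6.3,-11.9,0,1.2,0.6,-13,0.26],
    [6.3,-11.9,0,1.2,0.6,-13,0],
    [6.3,-11.9,0,1.2,0.6,-13,0],
    [6.3,-11.9,0,1.2,0.6,-13,0],
    [6.3,-11.9,0,1.2,0.6,-13,0],
    [6.3,-11.9,0,1.2,0.6,-13,0]
  ],
  "squeeze": 25
}}

```text
time: 22.95
position: [0.4418, 0.0342, 0.1081]
tool_rot: [1.517, 2.553, 0.373]
ft_force: [-4.0, 0.9, 4.6]
grip_width: 0.116
grip_force: 25.0
```

```bash
python3 - <<'E'
from h import *
q_now()
b=bar(1.68)
for q in np.arange(1.6,-.05,-.1): print(round(q,1),(100*(bar(q)-b)).round(1))
E
```

```text
[ 0.14 -0.22 -0.15  2.28 -0.23  0.83  0.62] rel -0.1554 -0.0009 0.0763 0.17313969159302156 q 1.6691702615946604
1.6 [0.6 0.3 1.2]
1.5 [1.4 0.8 2.7]
1.4 [2.4 1.3 4.1]
1.3 [3.5 1.9 5.3]
1.2 [4.6 2.5 6.5]
1.1 [5.9 3.2 7.5]
1.0 [7.3 4.  8.3]
0.9 [8.7 4.7 9. ]
0.8 [10.2  5.6  9.5]
0.7 [11.7  6.4  9.8]
0.6 [13.2  7.2 10. ]
0.5 [14.8  8.1 10. ]
0.4 [16.3  8.9  9.8]
0.3 [17.8  9.7  9.4]
0.2 [19.3 10.5  8.9]
0.1 [20.7 11.3  8.2]
-0.0 [22.1 12.   7.4]
```

{"fn": "carry_out", "kwargs": {
  "steps": [
    [0,0,0,0.3,0.15,0.6,0],
    [0,0,0,0.6,0.3,1.2,0],
    [0,0,0,1.4,0.8,2.7,0],
    [0,0,0,2.4,1.3,4.1,0],
    [0,0,0,3.5,1.9,5.3,0],
    [0,0,0,4.6,2.5,6.5,0],
    [0,0,0,5.9,3.2,7.5,0],
    [0,0,0,7.3,4.0,8.3,0],
    [0,0,0,8.7,4.7,9.0,0],
    [0,0,0,8.7,4.7,9.0,0]
  ]
}}

```text
time: 23.95
position: [0.5316, 0.0821, 0.2001]
tool_rot: [1.514, 2.55, 0.378]
ft_force: [-0.5, -1.6, 6.6]
grip_width: 0.113
grip_force: 25.0
```

```bash
python3 - <<'E'
from h import *
q_now()
E
```

```text
[ 0.11 -0.1  -0.23  1.99 -0.16  0.98  0.45] rel -0.0537 -0.0017 0.1683 0.17666980204146826 q 0.8634649118052513
```

{"fn": "carry_out", "kwargs": {
  "steps": [
    [0,0,0,1.5,0.9,0.5,0],
    [0,0,0,3.0,1.7,0.8,0],
    [0,0,0,4.5,2.5,1.0,0],
    [0,0,0,6.1,3.4,1.0,0],
    [0,0,0,7.6,4.2,0.8,0],
    [0,0,0,9.1,5.0,0.4,0],
    [0,0,0,10.6,5.8,-0.1,0],
    [0,0,0,12.0,6.6,-0.8,0],
    [0,0,0,12.7,7.0,-1.2,0],
    [0,0,0,13.2,7.2,-1.5,0],
    [0,0,0,13.2,7.2,-1.5,0]
  ]
}}

```text
time: 25.05
position: [0.6618, 0.1523, 0.1824]
tool_rot: [1.518, 2.551, 0.373]
ft_force: [4.3, -3.6, -0.2]
grip_width: 0.116
grip_force: 25.1
```

```bash
python3 - <<'E'
from h import *
q_now()
E
```

```text
[ 0.02  0.22 -0.28  1.7  -0.01  0.95  0.26] rel 0.0942 -0.0024 0.1506 0.17768406365358594 q -0.004425818396178505
```

{"fn": "carry_out", "kwargs": {
  "steps": [
    [0,0,0,0.15,0.1,-0.1,0],
    [0,0,0,0.3,0.15,-0.2,0],
    [0,0,0,0.45,0.25,-0.3,0],
    [0,0,0,0.45,0.25,-0.3,0]
  ]
}}

```text
time: 25.45
position: [0.6656, 0.1544, 0.1797]
tool_rot: [1.518, 2.552, 0.372]
ft_force: [2.2, -5.2, 2.2]
grip_width: 0.113
grip_force: 25.1
```

```bash
python3 - <<'E'
from h import *
q_now()
E
```

```text
[ 0.02  0.23 -0.28  1.69 -0.01  0.95  0.26] rel 0.0986 -0.0024 0.1479 0.1777758972429072 q -0.03343674838364685
```

{"fn": "carry_out", "kwargs": {
  "steps": [
    [0,0,0,0.15,0.1,-0.1,0],
    [0,0,0,0.3,0.15,-0.2,0],
    [0,0,0,0.45,0.25,-0.3,0],
    [0,0,0,0.45,0.25,-0.3,0]
  ]
}}

```text
time: 25.85
position: [0.6663, 0.1547, 0.178]
tool_rot: [1.521, 2.556, 0.361]
ft_force: [-18.5, -12.9, 19.6]
grip_width: 0.113
grip_force: 22.9
```

```bash
python3 - <<'E'
from h import *
q_now()
E
```

```text
[ 0.01  0.23 -0.28  1.69 -0.    0.96  0.25] rel 0.0995 -0.0024 0.1463 0.17693562634139468 q -0.04277484936778897
```

The front is against its stop: the force jumped to about 30 N. Releasing and backing away.

{"fn": "carry_out", "kwargs": {
  "steps": [
    [0,0,0,0,0,0,0.5],
    [0,0,0,0,0,0,0.5],
    [0,0,0,0,0,0,0.5],
    [0,0,0,0,0,0,0.5],
    [0,0,0,-0.5,-0.3,2,0.5],
    [0,0,0,-1,-0.6,4,0.5],
    [0,0,0,-1.7,-1,7,0.5],
    [0,0,0,-3,-1.8,11,0.5],
    [0,0,0,-7,-4,14,0.5],
    [0,0,0,-11,-6,14,0.5],
    [0,0,0,-15,-8,14,0.5],
    [0,0,0,-15,-8,14,0.5]
  ]
}}

```text
time: 27.05
position: [0.5162, 0.0757, 0.3167]
tool_rot: [1.521, 2.551, 0.37]
ft_force: [1.1, -0.2, -0.0]
grip_width: 0.5
grip_force: 0.0
```

```bash
python3 - <<'E'
from h import *
s=ctrl.get_state();print(s["position"],s["ft_force"],s["qd"].round(3))
for n in("side",):
    p,K,M=cam(n);q=np.load(n+"0.npz")["p"]
    d=np.abs(p.astype(int)-q).max(2);print(n,"changed px in box region",(d[235:365,205:335]>40).sum())
    a,b=[cv2.cvtColor(x[235:290,240:300],cv2.COLOR_RGB2GRAY).astype(np.float32) for x in(q,p)]
    print("handle shift px",cv2.phaseCorrelate(a,b,cv2.createHanningWindow(a.shape[::-1],cv2.CV_32F)))
    for y0,y1,x0,x1 in((330,390,365,410),(190,225,335,375)):
        print("bystander changed",(d[y0:y1,x0:x1]>40).sum())
p,K,M=cam("top");q=np.load("top0.npz")["p"];d=np.abs(p.astype(int)-q).max(2)
print("top cup/block changed",(d[272:312,155:198]>40).sum(),(d[280:326,440:488]>40).sum())
E
```

```text
[0.51615646 0.07568963 0.31665549] [ 1.05867794 -0.16993115 -0.02357629] [-0.02   0.083 -0.038 -0.07  -0.003 -0.07  -0.038]
side changed px in box region 1783
handle shift px ((-2.102324415083089, 2.143627216877004), 0.3944319380654229)
bystander changed 0
bystander changed 407
top cup/block changed 0 1175
```

{"fn": "carry_out", "kwargs": {
  "steps": [
    [0,0,0,-2,5,2,0.5],
    [0,0,5,-5,10,2,0.5],
    [0,0,10,-8,15,2,0.5],
    [0,0,15,-11,20,2,0.5],
    [0,0,20,-14,25,2,0.5],
    [0,0,25,-17,30,2,0.5],
    [0,0,30,-20,35,2,0.5],
    [0,0,35,-23,40,1,0.5],
    [0,0,38,-26,45,0,0.5],
    [0,0,40,-29,50,0,0.5],
    [0,0,40,-32,54,0,0.5],
    [0,0,40,-32,54,0,0.5]
  ]
}}

```text
time: 28.35
position: [0.2154, 0.594, 0.318]
tool_rot: [0.569, 3.005, 0.442]
ft_force: [0.1, -0.8, -0.5]
grip_width: 0.501
grip_force: 0.0
```

```bash
python3 - <<'E'
from h import *
s=ctrl.get_state();print(s["position"],s["ft_force"])
def shift(q,p,r):
    y0,y1,x0,x1=r;a,b=[cv2.cvtColor(x[y0:y1,x0:x1],cv2.COLOR_RGB2GRAY).astype(np.float32) for x in(q,p)]
    d=np.abs(p.astype(int)-q).max(2)[y0:y1,x0:x1]
    return (d>40).sum(),np.round(cv2.phaseCorrelate(a,b,cv2.createHanningWindow(a.shape[::-1],cv2.CV_32F)),2) if 0 else cv2.phaseCorrelate(a,b,cv2.createHanningWindow(a.shape[::-1],cv2.CV_32F))
S,_,_=cam("side");T,_,_=cam("top");S0=np.load("side0.npz")["p"];T0=np.load("top0.npz")["p"]
print("side handle",shift(S0,S,(235,290,240,300)),"cup",shift(S0,S,(330,390,365,410)),"block",shift(S0,S,(190,225,335,375)))
print("top handle",shift(T0,T,(155,205,225,290)),"box",shift(T0,T,(115,245,190,330)),"cup",shift(T0,T,(272,312,155,198)),"block",shift(T0,T,(280,326,440,488)))
E
```

```text
[0.21544899 0.59399092 0.31798562] [ 0.10189099 -0.7667874  -0.54614247]
side handle (np.int64(585), ((-1.4228365606701807, 2.1002084911772734), 0.738970300356547)) cup (np.int64(0), ((0.4006724958247645, 0.01214552001672331), 0.8416894213358561)) block (np.int64(0), ((-0.05447893219504607, 0.058956233756259024), 0.8764203667640686))
top handle (np.int64(1099), ((-1.5423141857829634, -2.7074283742345884), 0.7051122734281752)) box (np.int64(1466), ((-1.5864820268156308, -2.175649045831207), 0.822796315077401)) cup (np.int64(0), ((0.6175191506926261, 0.026842220896618585), 0.8607104664378696)) block (np.int64(0), ((0.1138242919149377, 0.15597626995763392), 0.9118833283169402))
```

The bystanders haven't moved, and the front sits a little further closed than at the start. Handing in.

```bash
python3 -c "
from bench import ctrl
print(ctrl.close_job())"
```

```text
the job is handed in; nothing more can be done
None
```

I handed the job in at about 28 s of the 72 s: the cover sits on the bowl, centred to about 3 mm by the cameras, the front is pushed shut to its stop, and the cup and clay block did not move; the hand-in gave no verdict.

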